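# Lock a fresh filter cartridge into the vacuum pump

## Task

Fit the fresh blue filter cartridge into the bayonet socket on top of the white vacuum pump: set its two lugs into the socket's two slots, push it fully down against the spring, twist it clockwise (seen from above) about a quarter turn to the end, and let it go so that it springs up into its lock and stands upright. The socket's collar may sit some way round from the pump's own axis, so feel for the slots gently and never force the cartridge; leave the spent grey cartridge and everything else on the table where it is.

Things in the scene. Friction and masses are not known exactly. Their poses are not given: they have to be found in the camera images.
- fresh_centre (a point): Centre (42 mm above the underside) of the fresh filter cartridge: loose, about 0.12 kg, 84 mm tall, white with blue band, lugs and wing, standing upright on the table. Its round body is 40 mm in diameter, from the underside to 44 mm up, its foot chamfered 2.5 mm. x runs along lugs and wing, z up; half a turn about z gives the same thing.
- fresh_wing (a point): Centre of the fresh cartridge's flat grip wing (64 mm above the underside): 44 mm long (x), 14 mm thick (y), 40 mm tall, from the body's top at 44 mm to 84 mm up. Grip it across the 14 mm, in its upper half, so that the fingertips stay clear of the body's top.
- fresh_lugs (a point): Point on the fresh cartridge's axis midway between its two blue lugs, 14 mm above the underside. The lugs stand out on the +x and -x sides: 10 mm wide, 8 mm tall (10 to 18 mm above the underside), reaching 27.5 mm from the axis.
- socket (a point): Centre of the socket's mouth, at the collar's top rim; axes as the pump's, z up along the socket. Collar: dark ring 76 mm outside, 28 mm tall, with an aluminium lip of 44 mm bore and two opposite slots 13.4 mm wide, 60 mm across their ends. It is clamped tight, at an unmeasured angle: the slots lie along this x axis give or take 0.6 rad. More than 80 N from the cartridge damages it.
- lip (a point): Point on the socket's axis level with the underside of the lip, 8 mm below the mouth. Lugs not over the slots stand on the lip's top, the foot then 10 mm inside the bore (cartridge's centre 32 mm above the mouth); turned to within about 0.07 rad of the slots they can go down. They pass under the lip only with the cartridge's centre pressed to 14 to 16 mm above the mouth.
- spring (a point): Centre of the spring plate in the socket, at rest, 19 mm below the mouth. It meets the foot when the cartridge's centre is 23 mm above the mouth, with 3 N, rising 1 N per mm to 12 N at the bottom. Let go in the slots, the cartridge is pushed back up to there.
- bottom (a point): Hard bottom of the socket, 28 mm below the mouth (cartridge's centre 14 mm above it). Pressed down, the cartridge turns clockwise from above: 1.31 rad from the slots' middle to the lock pocket's middle, a hard stop about 0.1 rad further. Let go there, the spring lifts it about 4 mm into the pocket: locked, centre 19 mm above the mouth. Let go elsewhere it is not locked.
- pump: The vacuum pump, fixed: white box 250 x 180 x 90 mm with a blue stripe, black vents on the back half of its flat top. Origin under its centre, on the table; x runs to its back, z up. The socket's axis is 45 mm in front of its centre (x = -45 mm), its collar stands on the top, 90 mm up.
- fresh: The whole fresh filter cartridge (see point fresh_centre); origin at the centre of its underside, same axes.
- spent_centre (a point): Centre, 42 mm up, of the spent cartridge: same shape and size, but with grey band, lugs and wing; standing on the table. Leave it alone.
- dishes_a_centre (a point): Centre of a loose stack of five clear petri dishes, 90 mm across, 75 mm tall. Leave it alone.
- dishes_b_centre (a point): Centre of a loose stack of three clear petri dishes, 90 mm across, 45 mm tall. Leave it alone.
- mug: Loose black mug, 80 mm across, 90 mm tall; origin under its centre. Leave it alone.
- jar: Loose amber jar with a red cap, 60 mm across, 85 mm tall; origin under its centre. Leave it alone.
- marker: Loose green marker pen lying on the table, 135 mm long, 14 mm thick; origin under its middle. Leave it alone.

How it is judged (in metres and radians):
On the way:
1. the fresh cartridge is pushed fully down in the socket, against the spring (z of fresh_centre in the frame of socket between 0.011 and 0.0173 m and horizontal distance between fresh_centre and socket below 0.004 m), for 0.1 s.
At the end, for the whole second after the job is handed in: The fresh cartridge stands locked in the socket: its centre 17.3 to 20.8 mm above the socket's mouth, within 4 mm of its axis, tilted less than 0.1 rad, at rest and released (z of fresh_centre in the frame of socket between 0.0173 and 0.0208 m and horizontal distance between fresh_centre and socket below 0.004 m and angle between fresh_centre's own z axis and vertical below 0.1 rad and linear speed of fresh below 0.02 m/s); the robot touches nothing.
It fails at once if the cartridge is forced: more than 80 N between it and the pump with its socket (contact force between fresh and pump above 80 N).
It fails at once if the spent cartridge is moved by more than 20 mm (distance of spent_centre from where it was at the start of the episode above 0.02 m).
It fails at once if a petri dish stack, the mug, the jar or the marker is moved by more than 25 mm (distance of any of dishes_a_centre, dishes_b_centre, mug, jar, marker from where it was at the start of the episode above 0.025 m).
It also fails if it takes over 72 s, if anything falls off the work surface, if the arm or the gripper's body presses on something with over 40 N, if the wrist force passes 120 N, or if a joint passes its speed limit or range.

## Robot

A 6-joint arm with a two-finger parallel gripper is mounted at the origin on the work surface. World frame = base frame: x ahead of the robot, y to its left, z up, the work surface at z = 0. Lengths are in m, angles in degrees, forces in N, time in s.
With the tool pointing down it reaches from about 0.325 to 0.85 m from the base axis. Payload 15.5 kg.
Tool frame: the origin (TCP) lies midway between the tips of the shut fingers; the grasp point (between the pads) lies 19 mm behind it; y points along the fingers, x is the direction in which the jaws open and shut, and the axes are right-handed (so a half turn about y gives the same grasp; the last joint's range is limited). The gripper opens to 91 mm and grips with 3 to 60 N. Pads are 32 mm wide; open, the fingers measure 118 mm over their backs; the gripper's body (76 mm by 178 mm) begins 60 mm behind the grasp point.
Start: joints at [64.658, 28.281, 77.091, -0, 74.628, -5.472], TCP at [0.212, 0.588, 0.214] pointing down, gripper open.
Joint ranges: [-166.48, 166.48], [-47.26, 123.95], [12.59, 153.08], [-70.14, 250.14], [6.76, 159.57], [-176.63, 176.63]. Speed limits (degrees/s): [108.29, 108.29, 147.25, 172.46, 172.46, 172.46].

## Interface

Orientations are given as a 3x3 rotation matrix whose columns are the frame's x, y, z axes.
In Python, from bench import ctrl gives the robot as it stands. The module is installed in compiled form; this text tells all that it offers. Calls block until the motion is done:
- ctrl.goto(position, orientation): joint-space move of the TCP to a pose.
- ctrl.move_l(position, vel=0.15, ori=None, contact_N=None): straight line of the TCP; ori=None keeps the orientation; vel is the mean speed in m/s. With contact_N (N) it stops when the force on the tool has changed by that much, and returns True; else False.
- ctrl.movej(angles): joint-space move.
- ctrl.command_gripper(opening): opening from 0.0 (shut) to 1.0 (fully open); the grip force is fixed at half the most; returns when the fingers have stopped.
- ctrl.sleep(seconds).
- ctrl.ik(position, orientation): joint angles nearest the present ones, or None.
- ctrl.read_camera(name): name is "side" or "top"; returns the picture (480x640x3 uint8, blue, green, red); there is no depth.
- ctrl.camera_params(name): a dict with "fx", "fy", "cx", "cy" (pixels), "D" ([k1, k2, p1, p2, k3] as OpenCV has them; the pictures are not rectified), "pose" (4x4, takes a point from camera to world coordinates). Camera axes: x right, y up, looking along -z (the intrinsics and any distortion apply to the point x, -y, -z); pixel columns grow to the right and rows downward; lengths in m; the calibration is good to about 2 mm. A picture is of the moment at which its call begins. camera_params takes no time and is no camera call.
A pose or a line that the arm cannot do raises ctrl.MotionError and nothing moves.
- ctrl.sign_off(): hands the job in, once; it reports no verdict.
Readings, each from a call of its own:
- ctrl.current_t(): time.
- ctrl.current_q(): joint angles.
- ctrl.current_dq(): joint speeds.
- ctrl.current_effort(): joint torques, N m.
- ctrl.current_tool_pos(): TCP position.
- ctrl.current_eef_rot(): TCP orientation.
- ctrl.current_contact_force(): force on the tool from outside, world axes, zero at the start.
- ctrl.current_wrist_torque(): the same for the moment, N m.
- ctrl.current_grip_width(): opening from 0.0 (shut) to 1.0 (fully open).
Only numpy, scipy, OpenCV 4.12 (cv2) and the standard library are available. Lean on these libraries where they do the work, as an engineer would, in place of code of your own. Each camera call takes 0.05 s, during which the arm holds its last target.

## Working session

There is one attempt and no reset: what is moved stays moved. The work goes in short steps, each a Python script; the robot and the scene stay as the last script left them, time stands still between calls to the robot, and variables do not carry over. Pictures are saved under pics/ and viewed, and the job is handed in when it is done.

```bash
mkdir -p pics
python3 - <<'E'
from bench import ctrl
import cv2,numpy as np
np.set_printoptions(precision=4,suppress=True)
for n in("side","top"):
    cv2.imwrite(f"pics/{n}0.png",ctrl.read_camera(n)); print(n,ctrl.camera_params(n))
print(ctrl.current_t(),ctrl.current_eef_rot())
E
```

```text
side {'fx': 600.9948745755208, 'fy': 600.9948745755208, 'cx': 318.91821302767045, 'cy': 242.19166672793685, 'D': array([-0.1347,  0.    ,  0.    ,  0.    ,  0.    ]), 'pose': array([[-0.9864,  0.093 , -0.1354,  0.448 ],
       [-0.1639, -0.5085,  0.8453,  0.9606],
       [ 0.0098,  0.856 ,  0.5168,  0.703 ],
       [ 0.    ,  0.    ,  0.    ,  1.    ]])}
top {'fx': 504.6991802788601, 'fy': 504.6991802788601, 'cx': 320.01883965335344, 'cy': 232.92419826923188, 'D': array([-0.0709,  0.    ,  0.    ,  0.    ,  0.    ]), 'pose': array([[ 0.0177,  0.9871, -0.1591,  0.429 ],
       [-0.9998,  0.0172, -0.0044, -0.053 ],
       [-0.0016,  0.1591,  0.9873,  1.1973],
       [ 0.    ,  0.    ,  0.    ,  1.    ]])}
0.1 [[ 0.3399 -0.0005 -0.9405]
 [ 0.9405 -0.001   0.3399]
 [-0.0011 -1.      0.0001]]
```

View pics/side0.png

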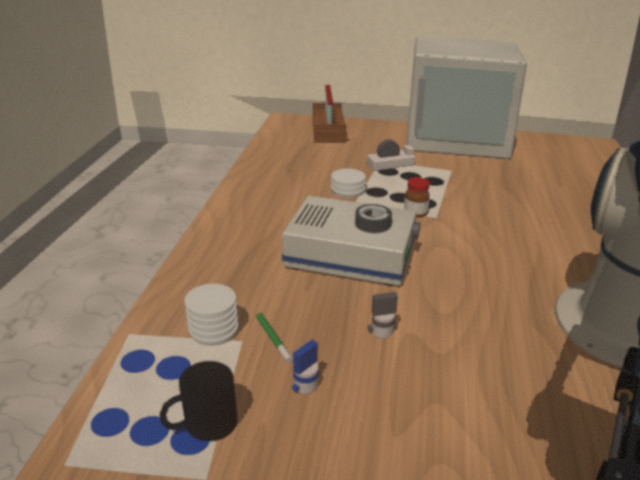

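View pics/top0.png

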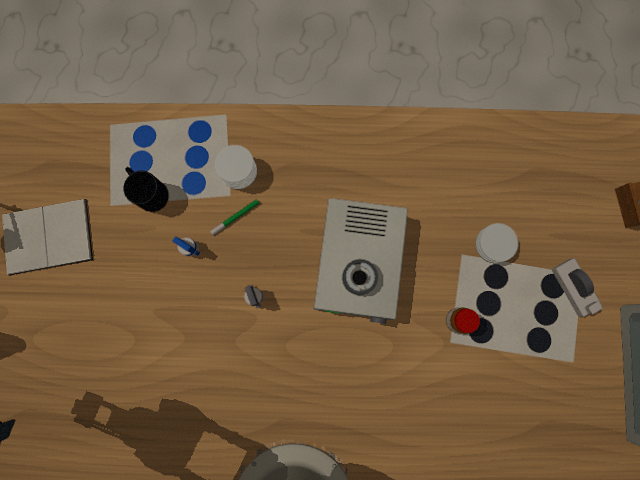

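Run:
```python
import cv2,numpy as np
t=cv2.imread("pics/top0.png");s=cv2.imread("pics/side0.png")
def crop(im,x,y,w,h,k,n): cv2.imwrite(n,cv2.resize(im[y:y+h,x:x+w],None,fx=k,fy=k,interpolation=cv2.INTER_CUBIC))
crop(t,150,210,80,60,10,"pics/c1.png")
crop(t,310,190,106,138,4,"pics/c2.png")
crop(t,330,250,60,50,12,"pics/c2b.png")
crop(s,270,330,80,70,8,"pics/c3.png")
crop(s,275,185,160,110,5,"pics/c4.png")
```

```text
(no output)
```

View pics/c1.png

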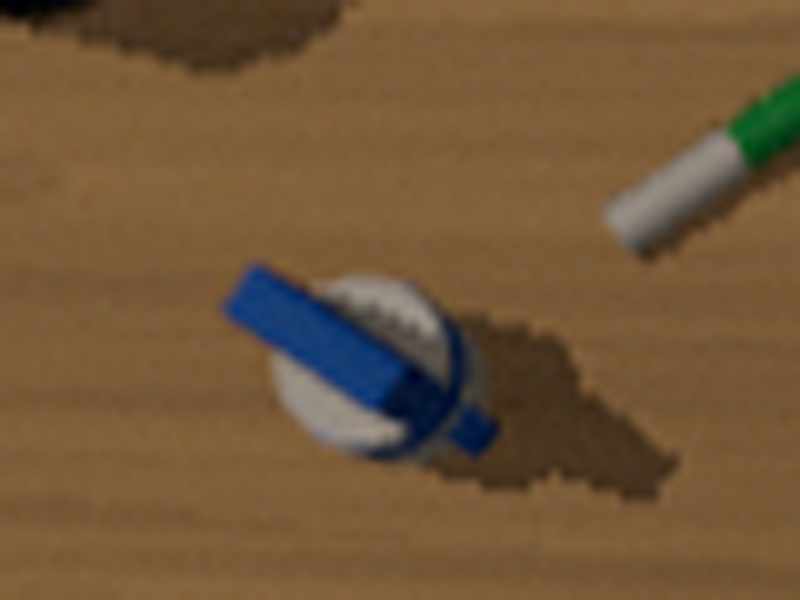

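View pics/c2.png

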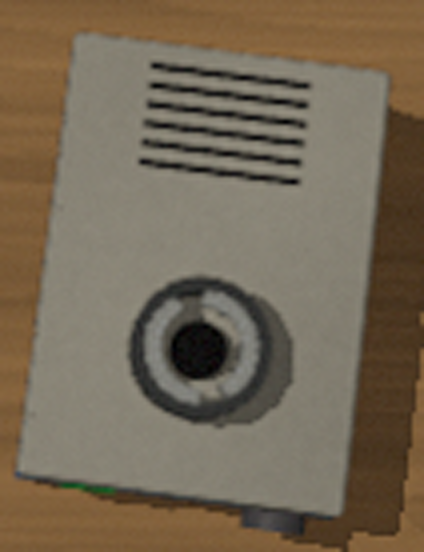

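View pics/c2b.png

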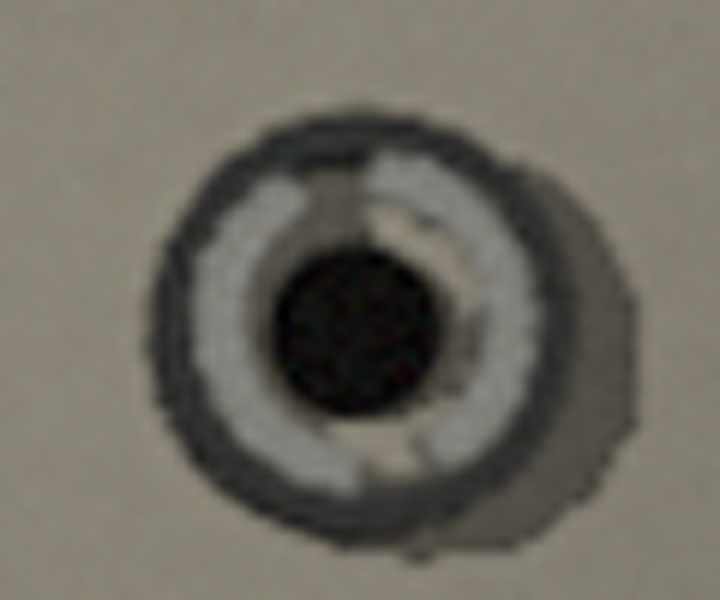

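View pics/c3.png

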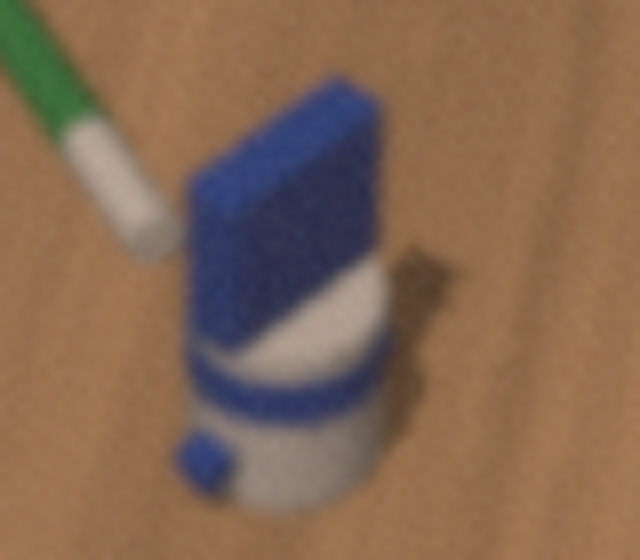

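View pics/c4.png

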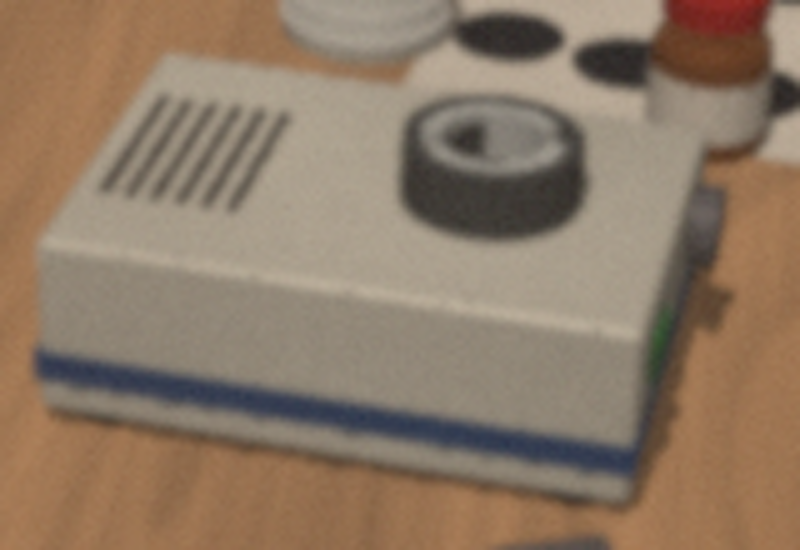

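```bash
cat > h.py <<'E'
from bench import ctrl
import cv2,numpy as np
np.set_printoptions(precision=4,suppress=True)
F=np.diag([1,-1,-1.])
def K(p): return np.array([[p["fx"],0,p["cx"]],[0,p["fy"],p["cy"]],[0,0,1]])
def bp(n,px,z):
    p=ctrl.camera_params(n);px=np.atleast_2d(np.array(px,float))
    u=cv2.undistortPoints(px[:,None],K(p),np.array(p["D"]))[:,0]
    d=(p["pose"][:3,:3]@F@np.c_[u,np.ones(len(u))].T).T;o=p["pose"][:3,3]
    return o+d*((z-o[2])/d[:,2])[:,None]
def pr(n,P):
    p=ctrl.camera_params(n);P=np.atleast_2d(P)
    q=(F@p["pose"][:3,:3].T@(P-p["pose"][:3,3]).T).T
    return cv2.projectPoints(q,np.zeros(3),np.zeros(3),K(p),np.array(p["D"]))[0][:,0]
def un(c,s,o): return (np.array(c,float)+.5)/s-.5+np.array(o)
E
python3 - <<'E'
from h import *
W=bp("top",un([(258,264),(228,308),(385,413),(415,365)],10,(150,210)),.084)
print("wing top",W,W.mean(0)); d=W[2]+W[3]-W[0]-W[1];print(np.degrees(np.arctan2(d[1],d[0])),np.linalg.norm(d)/2)
W=bp("side",un([(190,180),(237,205),(380,105),(340,75)],8,(270,330)),.084)
print("wing side",W,W.mean(0));d=W[2]+W[3]-W[0]-W[1];print(np.degrees(np.arctan2(d[1],d[0])),np.linalg.norm(d)/2)
C=bp("top",un([(78,33),(388,73),(343,515),(17,475)],4,(310,190)),.09)
D=bp("side",un([(165,55),(40,240),(635,335),(705,140)],5,(275,185)),.09)
for c in(C,D):
    print("pump",c,c.mean(0))
d=C[0]+C[1]-C[2]-C[3];print(np.degrees(np.arctan2(d[1],d[0])),np.linalg.norm(d)/2)
d=D[0]+D[1]-D[2]-D[3];print(np.degrees(np.arctan2(d[1],d[0])),np.linalg.norm(d)/2)
L=bp("top",un([(190,322),(535,322),(363,150),(363,497)],12,(330,250)),.118);print("lip",L,L.mean(0))
L=bp("side",un([(402,140),(582,140),(495,95),(495,187)],5,(275,185)),.118);print("rim side",L,L.mean(0))
S=bp("top",un([(335,185),(395,460)],12,(330,250)),.118);d=S[0]-S[1];print("slots",S,np.degrees(np.arctan2(d[1],d[0])))
E
```

```text
wing top [[0.5958 0.2768 0.084 ]
 [0.5857 0.283  0.084 ]
 [0.5627 0.246  0.084 ]
 [0.5736 0.2399 0.084 ]] [0.5795 0.2614 0.084 ]
-121.45897066484456 0.04335171028545685
wing side [[0.5953 0.277  0.084 ]
 [0.5851 0.2824 0.084 ]
 [0.5631 0.2489 0.084 ]
 [0.5723 0.2414 0.084 ]] [0.5789 0.2624 0.084 ]
-123.04270567044794 0.04120913014009105
pump [[ 0.6876 -0.0671  0.09  ]
 [ 0.6677 -0.2414  0.09  ]
 [ 0.4224 -0.2149  0.09  ]
 [ 0.4411 -0.0376  0.09  ]] [ 0.5547 -0.1402  0.09  ]
pump [[ 0.6672 -0.239   0.09  ]
 [ 0.6871 -0.0659  0.09  ]
 [ 0.4455 -0.0361  0.09  ]
 [ 0.4229 -0.202   0.09  ]] [ 0.5557 -0.1358  0.09  ]
-6.496199641447856 0.24748744203901182
-7.8224492319930015 0.24525950923451542
lip [[ 0.5098 -0.104   0.118 ]
 [ 0.5108 -0.1655  0.118 ]
 [ 0.5411 -0.1347  0.118 ]
 [ 0.4792 -0.135   0.118 ]] [ 0.5102 -0.1348  0.118 ]
rim side [[ 0.5475 -0.1257  0.118 ]
 [ 0.4744 -0.1394  0.118 ]
 [ 0.5133 -0.1729  0.118 ]
 [ 0.5064 -0.0931  0.118 ]] [ 0.5104 -0.1328  0.118 ]
slots [[ 0.5347 -0.1297  0.118 ]
 [ 0.4859 -0.1407  0.118 ]] 12.687953811280067
```

```bash
cat >> h.py <<'E'
def R(a):
    a=np.radians(a);c,s=np.cos(a),np.sin(a)
    return np.array([[c,0,-s],[s,0,c],[0,-1,0.]])
SX=np.array([.5103,-.1340])
E
python3 - <<'E'
from h import *
for a in(-32,148): print(a,ctrl.ik([.579,.262,.052],R(a)))
for a in(102.7,27.6,15,-77.3,-152,-162): print(a,ctrl.ik([*SX,.2],R(a)),ctrl.ik([*SX,.13],R(a)))
E
```

```text
-32 [18.9658 39.5025 84.4363 -0.     56.0612 50.9658]
148 [  18.9658   39.5025   84.4363   -0.       56.0612 -129.0342]
102.7 [ -21.1994   21.3552   91.8383   -0.       66.8065 -123.8994] [ -21.1994   26.4675   96.5208   -0.       57.0117 -123.8994]
27.6 [-21.1994  21.3552  91.8383  -0.      66.8065 -48.7994] [-21.1994  26.4675  96.5208  -0.      57.0117 -48.7994]
15 [-21.1994  21.3552  91.8383  -0.      66.8065 -36.1994] [-21.1994  26.4675  96.5208  -0.      57.0117 -36.1994]
-77.3 [-21.1994  21.3552  91.8383  -0.      66.8065  56.1006] [-21.1994  26.4675  96.5208  -0.      57.0117  56.1006]
-152 [-21.1994  21.3552  91.8383  -0.      66.8065 130.8006] [-21.1994  26.4675  96.5208  -0.      57.0117 130.8006]
-162 [-21.1994  21.3552  91.8383   0.      66.8065 140.8006] [-21.1994  26.4675  96.5208  -0.      57.0117 140.8006]
```

Run:
```python
from h import *
g=[.5792,.2619]
ctrl.goto([*g,.15],R(-32)); ctrl.command_gripper(.6)
print(ctrl.move_l([*g,.053],vel=.1,contact_N=8),ctrl.current_tool_pos(),ctrl.current_t())
ctrl.command_gripper(0.0)
print(ctrl.current_grip_width()*91,ctrl.current_contact_force(),ctrl.current_wrist_torque(),ctrl.current_t())
cv2.imwrite("pics/g1.png",ctrl.read_camera("side")[270:420,220:420].repeat(4,0).repeat(4,1))
```

```text
False [0.5796 0.262  0.0536] 3.7333
13.59729021954616 [0.6342 0.0134 1.2565] [-0.1071  0.1388 -0.0007] 4.4333
```

View pics/g1.png

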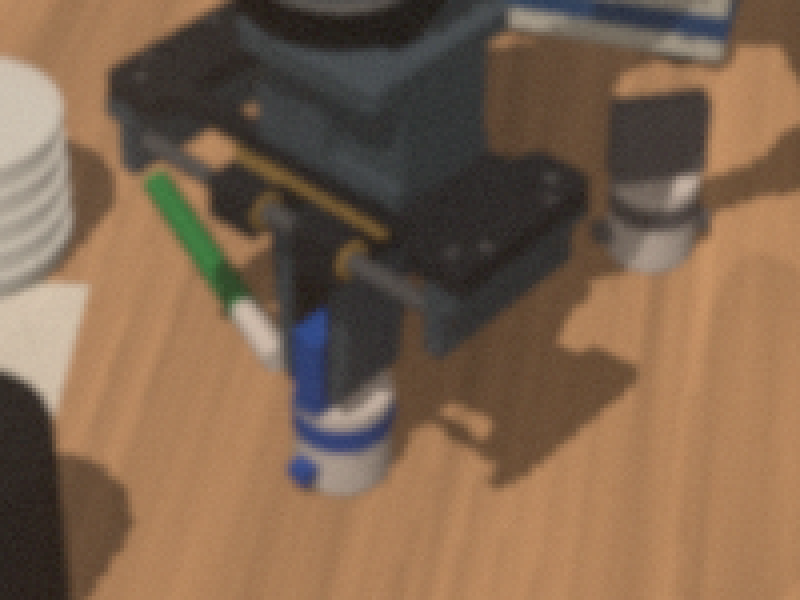

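The fingers close on the wing (13.6 mm) and the cartridge stands upright between them. I'm moving it over the socket and will check alignment there.

Run:
```python
from h import *
ctrl.move_l([.5792,.2619,.22],vel=.15)
ctrl.goto([*SX,.22],R(-77.3))
ctrl.move_l([*SX,.186],vel=.08)
print(ctrl.current_tool_pos(),ctrl.current_contact_force(),ctrl.current_grip_width()*91,ctrl.current_t())
s=ctrl.read_camera("side");t=ctrl.read_camera("top")
cv2.imwrite("pics/s2.png",s);cv2.imwrite("pics/t2.png",t)
cv2.imwrite("pics/s2c.png",cv2.resize(s[150:250,310:430],None,fx=6,fy=6,interpolation=cv2.INTER_CUBIC))
cv2.imwrite("pics/t2c.png",cv2.resize(t[220:340,290:430],None,fx=5,fy=5,interpolation=cv2.INTER_CUBIC))
```

```text
[ 0.5105 -0.1338  0.1861] [-0.7083 -0.1305 -0.8704] 13.692105637963538 7.8167
```

View pics/s2c.png

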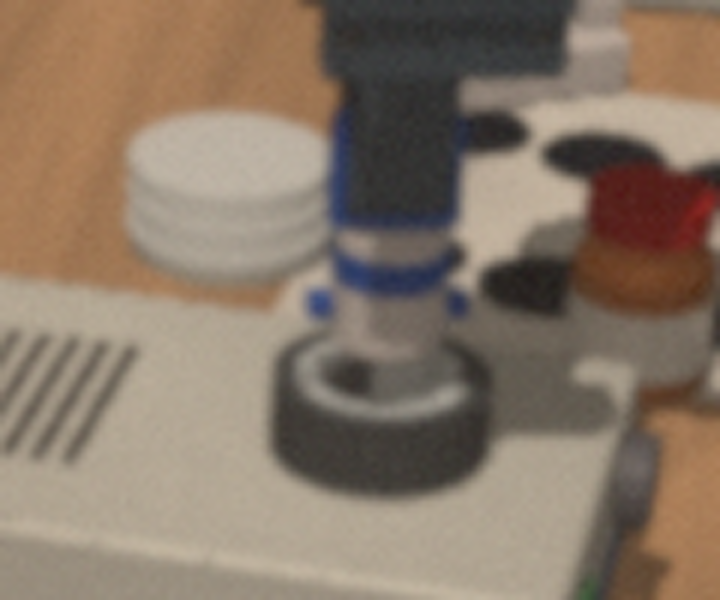

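View pics/t2c.png

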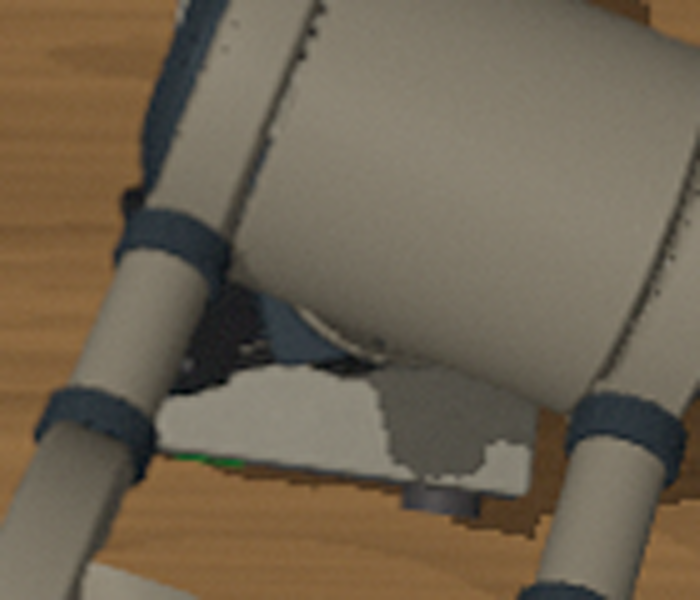

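Run:
```python
from h import *
for z in(.118,.133,.146,.160): print(z,(pr("side",[*SX,z])-[310,150]+.5)*6-.5)
x=np.array([np.cos(np.radians(12.7)),np.sin(np.radians(12.7)),0])
b=np.array([*SX,.1325])
for P in(b+[0,0,.014]+.0245*x,b+[0,0,.014]-.0245*x,b+[0,0,.064]+.022*x,b+[0,0,.064]-.022*x): print((pr("side",P)-[310,150]+.5)*6-.5)
```

```text
0.118 [[382.9811 376.2776]]
0.133 [[385.4152 337.5425]]
0.146 [[387.5404 303.5923]]
0.16 [[389.8454 266.6323]]
[[315.936 303.418]]
[[459.0469 301.1716]]
[[330.2586 169.1524]]
[[461.3845 167.4941]]
```

The side view shows the lugs at about (320,302) and (457,302), within 1 mm of prediction, and the foot sits over the mouth. Next is a gentle descent with contact stops.

Run:
```python
from h import *
p=SX+[.0005,0]
f0=ctrl.current_contact_force();print(f0)
r=ctrl.move_l([*p,.155],vel=.03,contact_N=6)
print(r,ctrl.current_tool_pos(),ctrl.current_contact_force()-f0,ctrl.current_wrist_torque(),ctrl.current_t())
```

```text
[-0.3856  0.4436 -1.9724]
True [ 0.5104 -0.1343  0.167 ] [ 2.0311 -5.0479 -1.8941] [-1.0101 -0.1467 -0.0007] 8.575
```

Run:
```python
from h import *
f0=np.array([-.4,.2,-1.5])
p=np.array([.5112,-.1352])
ctrl.move_l([*p,.168],vel=.02)
print(ctrl.current_tool_pos(),ctrl.current_contact_force()-f0)
r=ctrl.move_l([*p,.155],vel=.03,contact_N=6)
print(r,ctrl.current_tool_pos(),ctrl.current_contact_force()-f0,ctrl.current_wrist_torque(),ctrl.current_t())
```

```text
[ 0.5111 -0.1351  0.168 ] [-0.5748 -0.3897 -0.0112]
True [ 0.5112 -0.1354  0.1595] [ 1.2413 -4.5267 -2.145 ] [-1.0854 -0.1673  0.019 ] 9.1667
```

Run:
```python
from h import *
f0=np.array([-.4,.2,-1.5])
p=np.array([.5115,-.1362])
ctrl.move_l([*p,.1595],vel=.02)
print(ctrl.current_tool_pos(),ctrl.current_contact_force()-f0,ctrl.current_wrist_torque())
r=ctrl.move_l([*p,.151],vel=.03,contact_N=6)
print(r,ctrl.current_tool_pos(),ctrl.current_contact_force()-f0,ctrl.current_wrist_torque(),ctrl.current_t())
```

```text
[ 0.5114 -0.1361  0.1594] [ 0.8173 -0.4323 -0.3942] [-0.1771  0.1368  0.0241]
False [ 0.5117 -0.1362  0.151 ] [ 0.9465 -0.8654  2.6691] [-0.1144 -0.0261 -0.0101] 9.85
```

The lugs are in the slots and the spring is just touching. Pressing down now.

Run:
```python
from h import *
p=np.array([.5115,-.1364])
r=ctrl.move_l([*p,.1435],vel=.015,contact_N=17)
print(r,ctrl.current_tool_pos(),ctrl.current_contact_force(),ctrl.current_wrist_torque(),ctrl.current_t())
ctrl.sleep(.2)
print(ctrl.current_tool_pos(),ctrl.current_contact_force(),ctrl.current_grip_width()*91)
s=ctrl.read_camera("side")
cv2.imwrite("pics/s3c.png",cv2.resize(s[150:250,310:430],None,fx=6,fy=6,interpolation=cv2.INTER_CUBIC))
```

```text
False [ 0.5117 -0.1363  0.1437] [-0.7244  2.2511  9.385 ] [0.4099 0.2325 0.0235] 10.5
[ 0.5117 -0.1363  0.1438] [0.1267 2.1118 8.7896] 13.961813870654959
```

View pics/s3c.png

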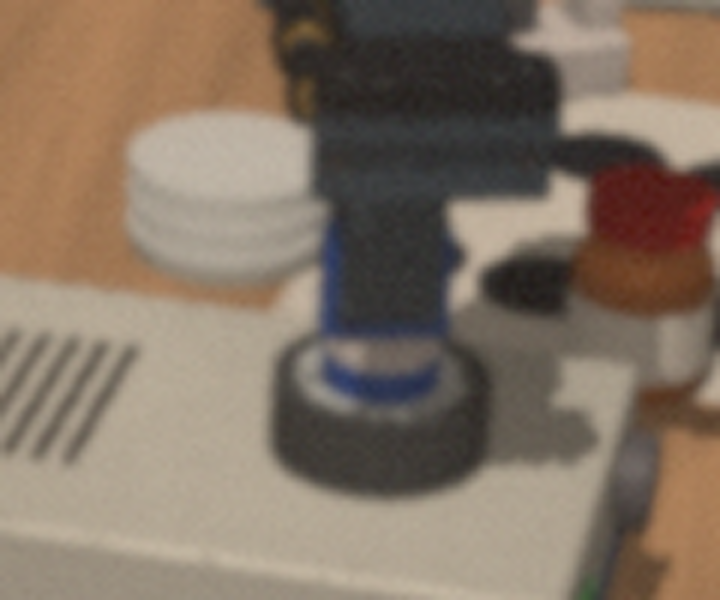

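Run:
```python
from h import *
p=np.array([.5115,-.1361])
ctrl.move_l([*p,.1430],vel=.015,contact_N=15)
print(ctrl.current_tool_pos(),ctrl.current_contact_force())
q=ctrl.ik([*p,.1430],R(-77.3)); a=-77.3
for i in range(5):
    a-=5
    ctrl.movej(ctrl.ik([*p,.1430],R(a)))
    f=ctrl.current_contact_force();m=ctrl.current_wrist_torque()
    print(a,ctrl.current_tool_pos(),f,m,ctrl.current_t())
    if abs(f[0])>12 or abs(f[1])>12 or f[2]>25 or abs(m[2])>.5: break
```

```text
[ 0.5117 -0.1362  0.1433] [-1.6151  0.0011 10.4149]
-82.3 [ 0.5118 -0.1362  0.1433] [-0.0269  0.544   9.9442] [-0.1235  0.2623 -0.0832] 11.25
-87.3 [ 0.5118 -0.1363  0.1434] [-0.0906  0.68    9.8583] [-0.0384  0.1793 -0.0949] 11.5
-92.3 [ 0.5118 -0.1363  0.1434] [-0.2072  0.1202 10.2982] [-0.101   0.2375 -0.0541] 11.75
-97.3 [ 0.5119 -0.1363  0.1434] [-1.3973 -1.1962  9.9907] [-0.1192  0.1984 -0.1245] 12.0
-102.3 [ 0.5119 -0.1363  0.1434] [-0.9997  0.1474  9.9172] [-0.1474  0.2285 -0.1288] 12.25
```

Run:
```python
from h import *
p=np.array([.5115,-.1361]);a=-102.3
while a>-166:
    a-=5 if a>-145 else 2
    ctrl.movej(ctrl.ik([*p,.1430],R(a)))
    f=ctrl.current_contact_force();m=ctrl.current_wrist_torque()
    print(a,ctrl.current_tool_pos(),f,m,ctrl.current_t())
    if abs(f[0])>12 or abs(f[1])>12 or f[2]>25 or abs(m[2])>.4: break
```

```text
-107.3 [ 0.5119 -0.1363  0.1434] [ 0.167  -1.3676  9.8874] [-0.1341  0.1891 -0.0578] 12.5
-112.3 [ 0.5119 -0.1363  0.1434] [-0.6992 -0.3949  9.8595] [-0.1236  0.1549 -0.0458] 12.75
-117.3 [ 0.5119 -0.1363  0.1434] [ 0.7683 -0.8939 10.5184] [-0.0505  0.2028 -0.0675] 13.0
-122.3 [ 0.5119 -0.1363  0.1434] [-0.1489 -0.2776 10.4277] [-0.114   0.1502 -0.0948] 13.25
-127.3 [ 0.5119 -0.1363  0.1434] [ 0.6254 -0.6762 10.5074] [-0.1426  0.2081 -0.1021] 13.5
-132.3 [ 0.5119 -0.1363  0.1434] [ 0.2656 -0.6334  9.4765] [-0.0773  0.1891 -0.0396] 13.75
-137.3 [ 0.5119 -0.1364  0.1434] [-0.2502 -0.4078 11.4072] [-0.0956  0.2046 -0.1144] 14.0
-142.3 [ 0.5119 -0.1363  0.1434] [ 0.5072 -0.7383  9.5589] [-0.0831  0.1656 -0.0333] 14.25
-147.3 [ 0.5119 -0.1363  0.1434] [ 0.1839  0.0217 10.2595] [-0.0888  0.2237 -0.0609] 14.5
-149.3 [ 0.5119 -0.1364  0.1434] [ 0.2086 -0.6661 10.4418] [-0.059   0.2026 -0.0471] 14.75
-151.3 [ 0.5117 -0.1364  0.1434] [-0.7434 -1.2303  9.6384] [-0.2506  0.4285  0.038 ] 15.0
-153.3 [ 0.5113 -0.1364  0.1433] [-4.2186 -2.671  11.7435] [-0.4202  0.9206  0.0702] 15.25
-155.3 [ 0.5107 -0.1365  0.1432] [-7.2048 -4.32   13.8579] [-0.8248  1.6305  0.1875] 15.5
-157.3 [ 0.5104 -0.1365  0.1432] [-8.5961 -4.7102 15.2252] [-0.7457  1.973   0.7709] 15.75
```

Around -151° to -157° it reaches the hard stop. I'm backing off to the pocket's middle, letting it rise, and checking the lock with a gentle pull before releasing.

Run:
```python
from h import *
p=np.array([.5115,-.1361]);a=-150.5
ctrl.movej(ctrl.ik([*p,.1430],R(a)))
print(ctrl.current_tool_pos(),ctrl.current_contact_force(),ctrl.current_wrist_torque())
for z in(.1445,.146,.1470,.1478,.1486,.1494,.150):
    r=ctrl.move_l([*p,z],vel=.01,contact_N=12)
    f=ctrl.current_contact_force()
    print(r,ctrl.current_tool_pos(),f,ctrl.current_wrist_torque(),ctrl.current_t())
    if r or f[2]<-6: break
```

```text
[ 0.5111 -0.1363  0.1432] [-3.4625 -1.1937  9.7247] [-0.3056  0.9737  0.095 ]
False [ 0.5111 -0.1363  0.1446] [-3.4918 -1.8946  8.5165] [-0.3407  0.8704  0.0805] 16.3
False [ 0.5111 -0.1363  0.1461] [-2.2235 -1.3148  6.8991] [-0.3453  0.8193  0.0521] 16.6
False [ 0.5111 -0.1363  0.147 ] [-1.2563 -1.5025  6.8913] [-0.4361  0.7673  0.055 ] 16.85
False [ 0.5111 -0.1363  0.1478] [-2.4267 -2.836   4.2622] [-0.5595  0.8866 -0.0346] 17.1
False [ 0.511  -0.1362  0.1481] [-0.992  -4.9202 -7.9958] [-1.092   0.4443 -0.059 ] 17.35
```

Run:
```python
from h import *
p=np.array([.5111,-.1363])
ctrl.move_l([*p,.1477],vel=.01)
print(ctrl.current_contact_force(),ctrl.current_wrist_torque())
ctrl.command_gripper(.45);ctrl.sleep(.3)
ctrl.move_l([*p,.26],vel=.1)
ctrl.goto([.45,.15,.32],R(-60))
s=ctrl.read_camera("side");t=ctrl.read_camera("top");print(ctrl.current_t())
cv2.imwrite("pics/s4c.png",cv2.resize(s[150:250,310:430],None,fx=6,fy=6,interpolation=cv2.INTER_CUBIC))
cv2.imwrite("pics/t4c.png",cv2.resize(t[240:310,310:400],None,fx=8,fy=8,interpolation=cv2.INTER_CUBIC))
cv2.imwrite("pics/t4.png",t)
for z in (.137,.137+.042,.137+.002): print(z,(pr("side",[*SX,z])-[310,150]+.5)*6-.5,(pr("top",[*SX,z])-[310,240]+.5)*8-.5)
```

```text
[-3.1679 -2.7011  3.886 ] [-0.4884  0.851  -0.002 ]
21.025
0.137 [[386.0676 327.134 ]] [[404.1328 289.0496]]
0.17900000000000002 [[393.0002 215.8054]] [[416.9141 276.5039]]
0.139 [[386.3943 321.9172]] [[404.7187 288.4745]]
```

View pics/s4c.png

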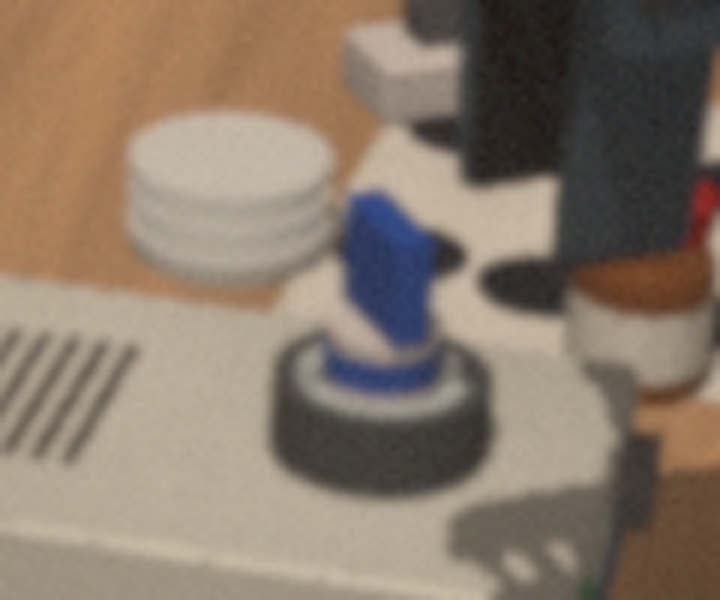

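View pics/t4c.png

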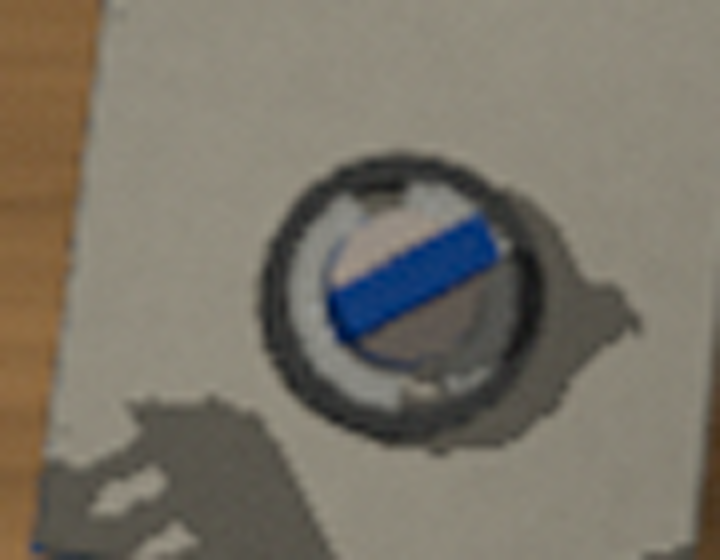

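View pics/t4.png

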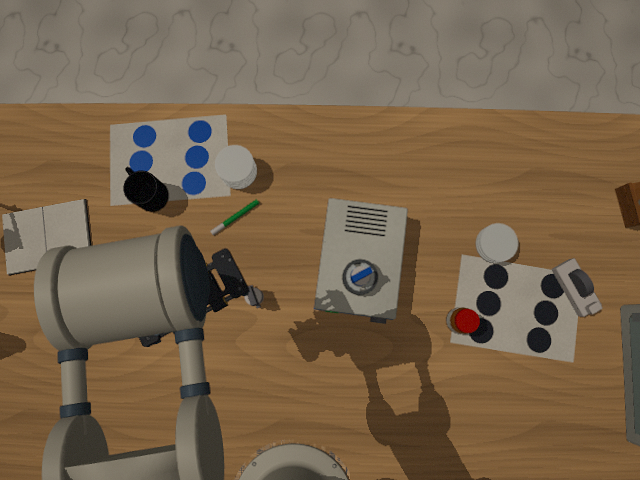

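Run:
```python
from h import *
from scipy.optimize import minimize
s=ctrl.read_camera("side");t=ctrl.read_camera("top")
def mask(im): 
    i=im.astype(int); return ((i[...,0]-i[...,2]>40)).astype(np.uint8)
ms=mask(s);mt=mask(t)
W=bp("top",un([(485,212),(503,258),(348,342),(330,292)],8,(310,240)),.179)
d=W[0]+W[1]-W[2]-W[3];a=np.degrees(np.arctan2(d[1],d[0]));print("wing angle",a,np.linalg.norm(d)/2,W.mean(0))
cc=cv2.resize(s[170:220,350:400],None,fx=12,fy=12,interpolation=cv2.INTER_CUBIC)
c=W.mean(0)[:2];x=np.array([np.cos(np.radians(a)),np.sin(np.radians(a))]);y=np.array([-x[1],x[0]])
for zc,col in((.137,(0,255,0)),(.134,(0,0,255))):
    pts=[[*(c+i*.022*x+j*.007*y),zc+.042] for i,j in((1,1),(1,-1),(-1,-1),(-1,1))]
    q=((pr("side",pts)-[350,170]+.5)*12-.5).round().astype(int); print(zc,q.tolist())
    cv2.polylines(cc,[q],True,col,1)
cv2.imwrite("pics/ov.png",cc)
```

```text
wing angle -61.31140262675686 0.04449217660127792 [ 0.5104 -0.1339  0.179 ]
0.137 [[215, 144], [291, 133], [398, 242], [321, 253]]
0.134 [[214, 160], [290, 149], [397, 258], [320, 270]]
```

View pics/ov.png

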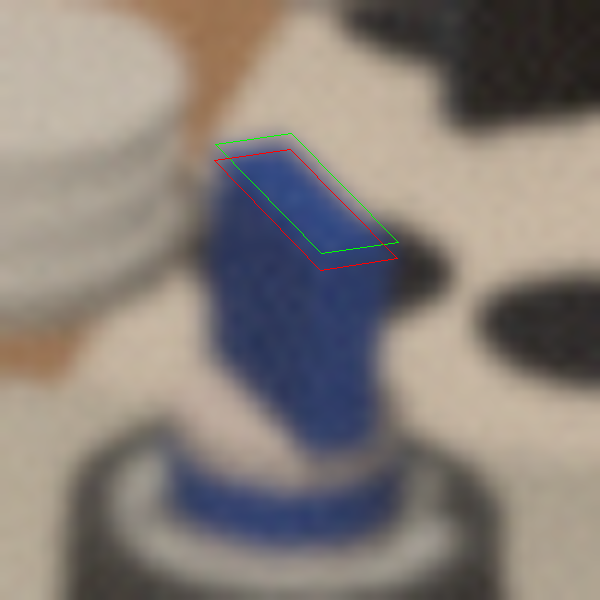

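Run:
```python
import cv2,numpy as np
a=cv2.imread("pics/s3c.png").astype(int);b=cv2.imread("pics/s4c.png").astype(int)
for n,i in(("pressed",a),("now",b)):
    s=(i[...,0]-i[...,2])[340:430,365:400].mean(1)
    # half-level crossings of blue band
    h=s.max()/2; on=np.where(s>h)[0]; print(n,on.min()+340,on.max()+340,int(s.max()))
for n,i in(("pressed",a),("now",b)): # collar bottom reference
    g=i.sum(2)[440:530,365:400].mean(1); print(n,np.argmax(np.gradient(g))+440)
```

```text
pressed 378 400 37
now 368 390 60
pressed 500
now 500
```

The blue band has risen 10 px (about 3.8 mm) from the pressed picture, with the collar unmoved. The wing is at -61.3°, against -62.3° expected at the pocket's middle.

```bash
python3 -c "
from bench import ctrl
print(ctrl.current_t(),ctrl.current_contact_force());ctrl.sign_off()"
```

```text
21.125 [ 0.05702571 -0.23615715 -0.96011855]
the job is handed in; nothing more can be done
```

The fresh blue cartridge appears locked in the pump socket. I handed the job in at 21.1 s of robot time; it gave no verdict.

**What I did:** I gripped the cartridge by its wing and read the slot angle from the top camera (about 12.7° from the robot's x axis). I felt it into the bore with two sideways corrections of about 1 mm each. Then I pressed it down against the spring at about 12 N and twisted it clockwise to the hard stop. After backing off to the middle of the pocket I let it rise, pull-tested it, released it and moved the arm clear. The highest force I read on the tool was about 18 N.

**What the last checks showed:**
- **Lock:** the pull test stopped firmly 4.9 mm above the fully pressed position, as expected in the pocket.
- **Height:** compared with the pressed picture, the side camera shows a rise of about 3.8 mm, so the centre is about 18–19 mm above the mouth.
- **Angle and centring:** the top camera puts the wing at -61.3°, against -62.3° expected. It is within about 1 mm of the socket axis and looks upright.
- **Other objects:** in the last top view everything looked in place; the arm partly hid the spent cartridge.

**One disagreement:** the absolute height from the side camera came out 1–2 mm low. That is within its 2 mm calibration error, so I relied on the rise relative to the pressed picture and on the pull test.

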